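# Swing the antenna boom onto the bearing

## Task

Using only the black ball handle on the tilt head, let the heavy antenna boom swing round until it points at the brass bearing needle and bring it to rest there, well settled for a few seconds, without letting it run into either end stop. Then let go of the handle so that the boom stays at rest on the bearing. Do not touch the boom, its antenna or its counterweight, and leave the other things on the table where they are.

Things in the scene. Friction and masses are not known exactly. Their poses are not given: they have to be found in the camera images.
- stand: Fixed antenna stand: dark steel foot disc 200 mm across and 12 mm thick with two aluminium cheeks. Origin at the centre of the disc's underside, on the table; its x axis points along the boom's straight-ahead direction (away from the ball handle), z up. The tilt axle runs along its x axis at height 80 mm.
- tilt (a joint): Tilt of the head in rad, 0 = level (mast vertical), range -0.2 to 0.2. Positive tips the ball handle, mast and boom towards the stand's +y. The axle is stiff (about 0.7 N m of dry friction, so about 4 N at the ball, plus 0.3 N m s/rad) and stays where it is left.
- tilt_ball (a point): Centre of the black plastic ball, 40 mm across, on top of an upright 14 mm steel lever that turns with the tilt head. At tilt 0 the ball is at (-170, 0, 260) mm in the stand's frame, 180 mm above the tilt axle: 10 mm sideways is 0.056 rad of tilt. The lever comes up from below; the ball is free from above and on all sides.
- boom (a joint): Boom's swing about the mast in rad: 0 = along the stand's +x, positive towards its +y (counter-clockwise from above); end stops at -1.0 and 1.0. Nearly free bearing: nominal inertia 0.026 kg m^2, viscous 0.003 N m s/rad (about 9 s), dry friction 0.0018 N m. From rest a tilt under about 0.008 rad (0.006 to 0.011) does not start it; levelling the head does not stop a moving boom.
- boom_tip (a point): Front end of the boom tube on its centre line, 250 mm from the mast axis, 150 mm above the table when level. The tip side outweighs the counterweight by nominally 0.023 kg m, so on a tilted head the boom falls to the low side: swing acceleration is nominally 9 rad/s^2 x sin(tilt) x cos(boom), from 6 to 12 as the masses vary.
- yagi: The antenna on the boom: aluminium tube 20 mm thick and 365 mm long with four cross rods up to 160 mm long and a grey box 70 x 45 x 40 mm near the tip, 0.65 kg. Origin on the mast axis, 150 mm above the table; x axis towards the tip. Not to be touched.
- counterweight: Steel drum 70 mm in diameter and 42 mm long on the rear end of the boom, 0.78 kg, centre 90 mm behind the mast; origin on the mast axis, 150 mm above the table, x axis towards the boom's tip. Its sweep reaches 117 mm from the mast axis. Not to be touched.
- pointer: Fixed brass bar 195 x 22 x 6 mm lying on the table, pointing outward from the stand, with the bearing needle upright near its outer end. Origin at the foot of the mast axis (same place as the stand's origin); its x axis is the bearing wanted: the boom must point along it.
- pointer_tip (a point): Top of the bearing needle (10 mm thick brass), 285 mm from the mast axis and 165 mm above the table, just beyond the circle of the boom's tip.
- rack: Slotted wooden antenna rack 70 x 200 mm with three upright telescoping whips, 208 mm tall in all; origin under its centre. Leave alone.
- scanner: Grey plastic handheld scanner lying on its back, 135 x 62 x 34 mm with a stub aerial; origin under its centre. Leave alone.
- mug: Blue ceramic mug, 82 mm across and 92 mm tall; origin under its centre. Leave alone.
- dial: Silver rotary knob lying loose, 40 mm across and 22 mm tall; origin under its centre. Leave alone.
Mind the look-alikes: they are no part of the job. Of the things that look like the pointer, the smallest one is meant.

How it is judged:
By the outcome, as a careful person would: the job done as asked, in the order asked, and still so for the second after the job is handed in, with the robot touching nothing.
It also fails if it takes over 48 s, if anything falls off the work surface, if the arm or the gripper's body presses on something with over 40 N, if the wrist force passes 120 N, or if a joint passes its speed limit or range.

## Robot

A 7-joint arm with a two-finger parallel gripper is mounted at the origin on the work surface. World frame = base frame: x ahead of the robot, y to its left, z up, the work surface at z = 0. Lengths are in mm, angles in rad, forces in N, time in s.
With the tool pointing down it reaches from about 425 to 800 mm from the base axis. Payload 8.3 kg.
Tool frame: the origin (TCP) lies midway between the tips of the shut fingers; the grasp point (between the pads) lies 19 mm behind it; z points along the fingers, y is the line along which they close (so a half turn about z gives the same grasp; the last joint's range is limited). The gripper opens to 85 mm and grips with 20 to 120 N. Pads are 22 mm wide; open, the fingers measure 114 mm over their backs; the gripper's body (76 mm by 85 mm) begins 54 mm behind the grasp point. The pads swing forward as they close: fully open they stand 13 mm farther back than shut.
Start: joints at [1.058, 0.383, 0.016, 1.37, -0.006, 1.388, -0.046], TCP at [271.773, -562.799, 231.279] pointing down, gripper open.
Joint ranges: [-2.95, 2.95], [-0.25, 2.06], [-1.52, 1.56], [0.18, 2.33], [-1.44, 4.58], [0.02, 2.06], [-3.01, 3.01]. Speed limits (rad/s): [2.39, 2.39, 3.01, 3.01, 3.14, 3.14, 3.14].

## Interface

Orientations are given as a unit quaternion [w, x, y, z].
In Python, from station import ctrl gives the robot as it stands.
- The arm moves only by the tool arm_command, never from a script. Its arguments are lists of equal length, an entry for each row: "travel": the shift along the tool's x, y, z in m, a list of three; "rot": the turn, a rotation vector about the tool's x, y, z in degrees, a list of three; "claw": the closure, from -1 (fully open) to 1 (shut). A call has 1 to 10 rows; each row is the pose to reach, as a shift and turn from the pose commanded when the call began, along the tool's axes at that moment; what a row does not reach only later rows make up. A row lasts 1/10 s, in which the tool goes at most 50 mm and 8.59 degrees, less where a joint would pass 70% of its speed; a pose out of reach is approached as far as the arm can. A call with a gripper value outside its range is refused whole. The fingers move at their own pace and stop on an object; "newtons" is the grip in N (left out, the last holds). Time passes only in rows, so rows that repeat a pose let the fingers close. It gives the time, the measured TCP pose, the force, the opening and the grip force at its end, in the units of the state.
- ctrl.get_state(): the state, without advancing time (a new reading comes with each control period).
- ctrl.read_camera(name): name is "scene" or "top" or "wrist"; returns a dict with "img" (400x640x3 uint8, red, green, blue), "z_map" (400x640 float32, mm along the optical axis (not along the pixel's ray), 0 where there is no reading), "fx", "fy", "cx", "cy" (pixels), "world_from_camera" (4x4, takes a point from camera to world coordinates). Camera axes: x right, y down, z forward; pixel columns grow to the right and rows downward; lengths in mm; the calibration is good to about 2 mm. The wrist camera is an equidistant fisheye: a pixel r from the principal point sees the ray r / f radians off the axis. A picture is of the moment at which its call begins.
- ctrl.sign_off(): hands the job in; it is judged then, once.
The state is a dict: "time": time; "joint_pos": joint angles; "dq": joint speeds; "joint_torque": joint torques, N m; "tool_pos": TCP position; "tool_rot": TCP orientation; "wrist_force": force on the tool from outside, world axes, zero at the start; "ft_torque": the same for the moment, N m; "finger_gap": finger opening in mm; "grip_force": force on a finger pad.
Only numpy, scipy, OpenCV 4.12 (cv2) and the standard library are available. Lean on these libraries where they do the work, as an engineer would, in place of code of your own. Each camera call takes 0.05 s, during which the arm holds its last target. There are 200 camera calls.

## Working session

There is one attempt and no reset: what is moved stays moved. The work goes in short steps, Python scripts to look and compute and a tool call to move; the robot and the scene stay as the last step left them, time stands still between calls to the robot, and variables do not carry over. Pictures are saved under pics/ and viewed, at most 10 in all, crops included, and the job is handed in when it is done.

Besides the shell and the picture viewer there is one more tool, called after "Call:" as name(argument=value, ...) on one line, values as JSON. arm_command: Moves the arm, as the interface text tells. Its arguments: {"type":"object","properties":{"travel":{"type":"array","items":{"type":"array","items":{"type":"number"}}},"rot":{"type":"array","items":{"type":"array","items":{"type":"number"}}},"claw":{"type":"array","items":{"type":"number"}},"newtons":{"type":"number"}},"required":["travel","rot","claw"]}

```bash
mkdir -p pics; ls; python3 - <<'E'
from station import ctrl
import cv2,numpy as np
for n in("scene","top"):
    c=ctrl.read_camera(n); cv2.imwrite(f"pics/{n}0.png",c["img"][:,:,::-1]); np.savez(f"{n}0.npz",**c)
    print(n,c["fx"],c["fy"],c["cx"],c["cy"],c["world_from_camera"].round(3).tolist())
s=ctrl.get_state(); print({k:np.round(v,3).tolist() for k,v in s.items()})
E
```

```text
pics
scene 422.4905372936827 422.4905372936827 320.58369195430777 201.40592277959132 [[-0.341, 0.694, -0.634, 1220.396], [0.94, 0.256, -0.226, 304.791], [0.005, -0.674, -0.739, 1108.548], [0.0, 0.0, 0.0, 1.0]]
top 400.39561443633215 400.39561443633215 322.1638847809984 199.75843823007645 [[0.059, -0.973, 0.223, 138.6], [-0.998, -0.057, 0.013, 9.373], [0.0, -0.223, -0.975, 1436.598], [0.0, 0.0, 0.0, 1.0]]
{'time': 0.1, 'joint_pos': [1.058, 0.384, 0.016, 1.371, -0.006, 1.388, -0.046], 'dq': [-0.0, -0.002, -0.001, -0.001, -0.001, 0.0, 0.0], 'joint_torque': [0.004, -62.912, 0.848, -37.276, 0.017, 0.01, -0.0], 'tool_pos': [271.578, -562.407, 230.36], 'tool_rot': [-0.001, 0.975, 0.223, -0.0], 'wrist_force': [0.152, 0.743, -1.053], 'ft_torque': [0.003, 0.019, 0.025], 'grip_force': 0.0, 'finger_gap': 85.733}
```

View pics/scene0.png

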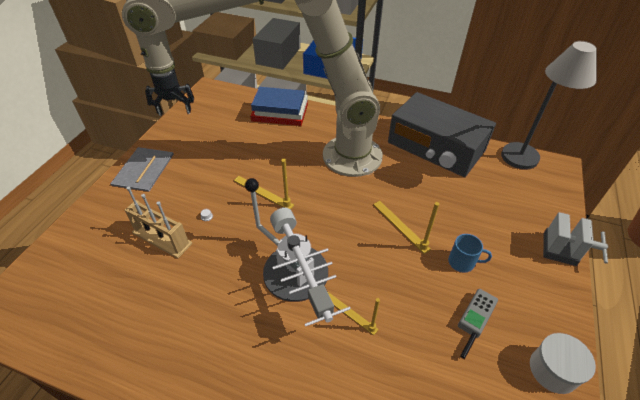

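View pics/top0.png

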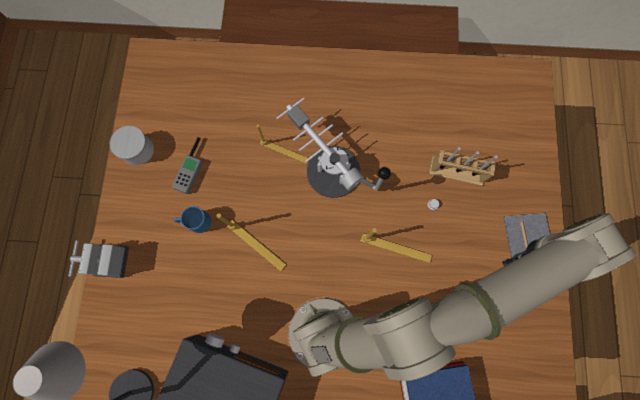

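Top view: the stand disc is at about (333,172), the ball at (384,174) and the boom tip near (297,108). Three things could be taken for the pointer:
- **A:** bar (262,143)-(308,160), running out from the stand.
- **B:** bar (220,215)-(285,268).
- **C:** bar (362,238)-(431,260).

A is the only one that runs radially from the stand. I'll measure all three.

```bash
cat > h.py <<'E'
import cv2,numpy as np
def ld(n): return dict(np.load(n,allow_pickle=True))
def ray(c,u,v):
    T=c["world_from_camera"]; d=T[:3,:3]@np.array([(u-c["cx"])/c["fx"],(v-c["cy"])/c["fy"],1.]); return T[:3,3],d
def plane(c,u,v,h):
    o,d=ray(c,u,v); return o+d*(h-o[2])/d[2]
def cloud(c):
    T=c["world_from_camera"]; z=c["z_map"].astype(float); v,u=np.indices(z.shape)
    P=np.stack([(u-c["cx"])/c["fx"]*z,(v-c["cy"])/c["fy"]*z,z],-1)
    return P@T[:3,:3].T+T[:3,3]
E
python3 - <<'E'
from h import *
for n in("scene0.npz","top0.npz"):
    c=ld(n); P=cloud(c); hsv=cv2.cvtColor(c["img"],cv2.COLOR_RGB2HSV); H,S,V=cv2.split(hsv)
    m=((H>20)&(H<30)&(S>170)&(V>90)).astype(np.uint8)
    m=cv2.dilate(m,np.ones((3,3)))
    k,l,st,ce=cv2.connectedComponentsWithStats(m)
    for i in range(1,k):
        if st[i,4]>60:
            q=P[(l==i)&(c["z_map"]>0)]; hi=q[q[:,2]>q[:,2].max()-12]; lo=q[(q[:,2]>0)&(q[:,2]<12)]
            r=cv2.minAreaRect(lo[:,:2].astype(np.float32))
            print(n,st[i],"top",hi.mean(0).round(),q[:,2].max().round(),"bar",np.round(r[0]),np.round(r[1]),round(r[2]))
    # black ball
    for z0,z1 in((235,290),):
        mm=(V<60)&(P[...,2]>z0)&(P[...,2]<z1)&(P[...,0]>300)
        k,l,st,ce=cv2.connectedComponentsWithStats(mm.astype(np.uint8))
        for i in range(1,k):
            if st[i,4]>30: print("ball",st[i],ce[i].round(1),plane(c,*ce[i],260).round(1),P[l==i].max(0).round())
    # disc: dark at z 5..20
    mm=((V<90)&(S<90)&(P[...,2]>6)&(P[...,2]<22)&(P[...,0]>300)).astype(np.uint8)
    k,l,st,ce=cv2.connectedComponentsWithStats(mm); i=1+np.argmax(st[1:,4])
    q=P[l==i][:,:2].astype(np.float32); print("disc",st[i],cv2.minEnclosingCircle(q))
    # boom: z 125..175 bright
    mm=(P[...,2]>120)&(P[...,2]<190)&(P[...,0]>350)&(P[...,0]<1000)&(abs(P[...,1])<350)
    mm=mm.astype(np.uint8);k,l,st,ce=cv2.connectedComponentsWithStats(mm)
    for i in range(1,k):
        if st[i,4]>60:
            q=P[l==i]; print("boom?",st[i],q.mean(0).round())
    s=4 if 0 else 1
c=ld("top0.npz");cv2.imwrite("pics/crop1.png",cv2.resize(c["img"][80:220,240:420,::-1],None,fx=4,fy=4,interpolation=2))
E
```

```text
scene0.npz [255 158  40  51 568] top [ 505. -140.  261.] 266.0 bar [ 250. -230.] [273. 131.] 30
scene0.npz [233 175  14  12 110] top [ 509. -171.  274.] 278.0 bar [ 274. -344.] [65. 41.] 74
scene0.npz [373 200  67  54 907] top [351. 344. 215.] 221.0 bar [251. 254.] [244. 222.] 1
scene0.npz [329 293  19  17 161] top [715. 154. 168.] 169.0 bar [627. 144.] [68. 31.] 60
scene0.npz [343 297  37  39 482] top [675. 262. 165.] 169.0 bar [643. 248.] [ 97. 117.] 46
ball [245 179  13  14 130] [251.2 184.9] [ 500.5 -159.5  260. ] [ 523. -139.  284.]
disc [ 263  252   47   49 1105] ((591.6798095703125, -15.073223114013672), 96.69425201416016)
boom? [252 204   7  16  72] [ 507. -156.  155.]
boom? [ 270  208   80  119 2556] [629.  41. 158.]
boom? [428 211   8  16  63] [354. 344. 156.]
ball [378 167  13  12 116] [384.  172.9] [ 503.1 -159.1  260. ] [ 518. -140.  283.]
disc [307 151  49  46 859] ((566.3994140625, -1.4522247314453125), 97.75666809082031)
boom? [ 277   98   87   92 1679] [612.  29. 157.]
```

View pics/crop1.png

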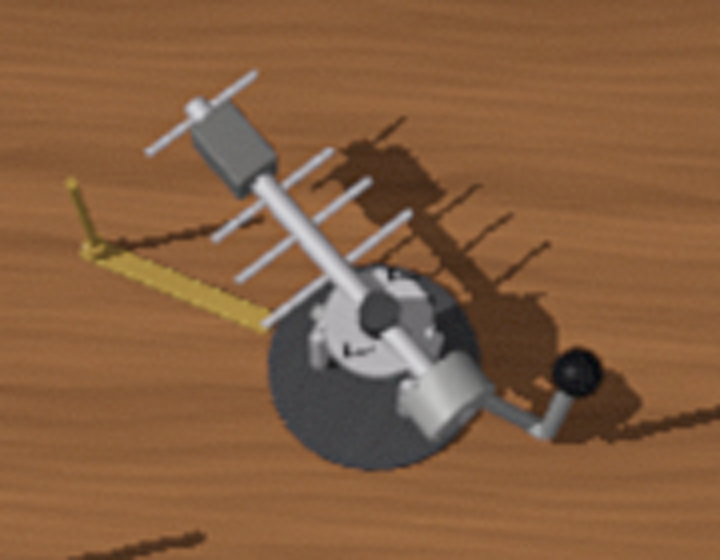

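The crop shows choice A: bar foot by the stand at crop (265,318), needle top at crop (72,182), boom tip near crop (195,105), mast cap (380,312) and ball (577,373). Next, clean values by ray casting.

```bash
cat >> h.py <<'E'
def two(c1,p1,c2,p2):
    A=[];b=[]
    for c,p in((c1,p1),(c2,p2)):
        o,d=ray(c,*p); d=d/np.linalg.norm(d); M=np.eye(3)-np.outer(d,d); A.append(M); b.append(M@o)
    A=np.vstack(A);b=np.hstack(b); x=np.linalg.lstsq(A,b,rcond=None)[0]; return x,np.linalg.norm(A@x-b)
E
python3 - <<'E'
from h import *
t=ld("top0.npz");s=ld("scene0.npz")
# disc edge: dark grey contour hull bottom arc
for n,c,box in(("top",t,(140,205,300,370)),("scene",s,(235,305,255,335))):
    hsv=cv2.cvtColor(c["img"],cv2.COLOR_RGB2HSV);H,S,V=cv2.split(hsv)
    y0,y1,x0,x1=box; m=np.zeros(V.shape,np.uint8); m[y0:y1,x0:x1]=((S<60)&(V<110))[y0:y1,x0:x1]
    k,l,st,ce=cv2.connectedComponentsWithStats(m); i=1+np.argmax(st[1:,4]); 
    ct=max(cv2.findContours((l==i).astype(np.uint8),0,1)[0],key=len)[:,0]
    q=np.array([plane(c,u,v,12)[:2] for u,v in ct]).astype(np.float32)
    best=None;rng=np.random.default_rng(0)
    for _ in range(3000):
        a=q[rng.choice(len(q),2,False)]; d=a[1]-a[0]; L=np.hypot(*d)
        if L>198 or L<50: continue
        for sg in(1,-1):
            ce_=a.mean(0)+sg*np.array([-d[1],d[0]])/L*np.sqrt(1e4-L*L/4)
            e=abs(np.hypot(*(q-ce_).T)-100); k=(e<2).sum()
            if best is None or k>best[0]: best=(k,ce_,len(q))
    print(n,"disc",best, st[i])
# needle tops and bars
for n,c in(("top",t),("scene",s)):
    hsv=cv2.cvtColor(c["img"],cv2.COLOR_RGB2HSV);H,S,V=cv2.split(hsv)
    m=((H>18)&(H<32)&(S>150)&(V>80)).astype(np.uint8)
    k,l,st,ce=cv2.connectedComponentsWithStats(m)
    for i in range(1,k):
        if st[i,4]>50:
            v,u=np.where(l==i); tv=v.min(); print(n,st[i],"topmost",u[v<=tv+1].mean(),tv, "pl165",plane(c,u[v<=tv+1].mean(),tv+1,165).round(1))
def X(p,q): 
    x,r=two(t,p,s,q); print(x.round(1),round(r,1)); return x
print("ball");X((384,172.9),(251.2,184.9))
print("needle");X((258,125.5),(376.5,300))
print("tip150",plane(t,288.5,105.5,150),"mastcap?",plane(t,334.7,158,175))
cv2.imwrite("pics/crop2.png",cv2.resize(s["img"][170:340,230:400,::-1],None,fx=3.5,fy=3.5,interpolation=2))
E
```

```text
top disc (np.int64(69), array([579.38745 ,  -8.178938], dtype=float32), 294) [ 307  146   63   51 1399]
scene disc (np.int64(78), array([574.09106  ,  -2.7385616], dtype=float32), 260) [ 263  251   52   54 1325]
top [257 125  50  38 245] topmost 257.5 125 pl165 [673.5 261.  165. ]
top [216 214  70  56 507] topmost 218.5 214 pl165 [359.4 357.6 165. ]
top [361 229  71  33 511] topmost 373.6666666666667 229 pl165 [ 339.9 -144.1  165. ]
scene [256 158  38  51 447] topmost 283.0 158 pl165 [ 274.5 -166.3  165. ]
scene [234 176  13  10  80] topmost 239.0 176 pl165 [ 401.5 -263.7  165. ]
scene [374 201  65  53 757] topmost 396.46153846153845 201 pl165 [333.6 231.9 165. ]
scene [328 292  20  18 120] topmost 329.0 292 pl165 [697.1 142.6 165. ]
scene [344 298  36  37 380] topmost 377.2857142857143 298 pl165 [671.6 261.4 165. ]
ball
[ 502.3 -158.6  262.1] 0.1
needle
[675.2 259.9 165.2] 0.6
tip150 [762.35546167 163.42269601 150.        ] mastcap? [571.21239566  -6.89632718 175.        ]
```

View pics/crop2.png

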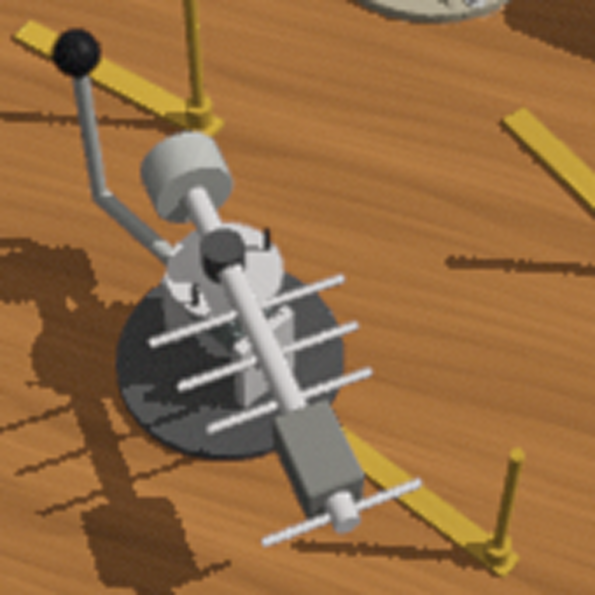

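Choice A is confirmed: the needle is 285 mm from the stand centre, about (574,-6), and about 165 mm tall. The ball is at about (502.3,-158.6,261), 169 mm from centre. The stand's x axis is at about 64.8°, the bearing about 69.3° and the boom about 42°. Moving above the ball, with the fingers closing along stand x.

Call:
arm_command(travel=[[0.01,-0.007,-0.045],[0.04,-0.028,-0.08],[0.078,-0.054,-0.1],[0.118,-0.082,-0.109],[0.158,-0.109,-0.109],[0.198,-0.137,-0.109],[0.238,-0.164,-0.109],[0.278,-0.192,-0.109],[0.318,-0.219,-0.109],[0.358,-0.246,-0.109]], rot=[[0,0,3],[0,0,9],[0,0,15],[0,0,21],[0,0,27],[0,0,33],[0,0,39],[0,0,45],[0,0,51],[0,0,51]], claw=[-1,-1,-1,-1,-1,-1,-1,-1,-1,-1])

```text
time: 1.1
tool_pos: [487.6, -183.7, 340.2]
tool_rot: [0.0, 0.975, -0.22, -0.0]
wrist_force: [0.6, 0.3, 0.4]
finger_gap: 85.5
grip_force: 0.0
```

```bash
cat > meas.py <<'E'
from h import *
from station import ctrl
C=np.array([574.,-6.]); N=np.array([675.2,259.9]); 
SX=np.deg2rad(64.8); ex=np.array([np.cos(SX),np.sin(SX)]); ey=np.array([-ex[1],ex[0]])
def boom(c):
    P=cloud(c); d=P[...,:2]-C; r=np.hypot(d[...,0],d[...,1])
    S=cv2.cvtColor(c["img"],cv2.COLOR_RGB2HSV)[...,1]
    m=(c["z_map"]>0)&(S<70)&(P[...,2]>130)&(P[...,2]<185)&(r<290)
    box=m&(r>165)&(P[...,2]>162); tube=m&(r>45)&(r<250)
    q=P[box][:,:2].astype(np.float32)
    rc=cv2.minAreaRect(q) if len(q)>5 else ((0,0),(0,0),0)
    md=np.median(q,0)-C if len(q) else C*0
    mn=q.mean(0)-C if len(q) else C*0
    f=lambda v:np.degrees(np.arctan2(v[1],v[0])).round(2)
    return dict(n=len(q),mean=f(mn),rect=f(np.array(rc[0])-C),size=np.round(rc[1]),r=np.hypot(*mn).round(),ztop=np.median(P[box][:,2]).round(1) if len(q) else 0)
def state():
    s=ctrl.get_state(); p=np.array(s["tool_pos"]); d=p[:2]-C
    print("t",round(s["time"],2),"tcp",p.round(1),"stand xy",np.round([d@ex,d@ey],2),"tiltmm F",np.round(s["wrist_force"],1),"gap",round(s["finger_gap"],1),"grip",round(s["grip_force"],1))
    return s
E
python3 - <<'E'
from meas import *
print("bearing",np.degrees(np.arctan2(*(N-C)[::-1])))
for n in("scene0.npz","top0.npz"): print(n,boom(ld(n)))
s=state(); print(np.round(s["tool_rot"],4))
for n in("scene","top"):
    c=ctrl.read_camera(n); print(n,boom(c))
    cv2.imwrite(f"pics/{n}1.png",c["img"][:,:,::-1]); np.savez(f"{n}1.npz",**c)
c=ctrl.read_camera("wrist"); np.savez("wrist1.npz",**c)
cv2.imwrite("pics/mix1.png",np.hstack([cv2.imread("pics/scene1.png")[80:380,180:430],c["img"][40:340,200:450,::-1],cv2.imread("pics/top1.png")[60:360,220:470]]))
E
```

```text
bearing 69.16346509411812
scene0.npz {'n': 466, 'mean': np.float64(41.86), 'rect': np.float64(19.45), 'size': array([407.,  50.]), 'r': np.float64(198.0), 'ztop': np.float64(171.1)}
top0.npz {'n': 241, 'mean': np.float64(41.82), 'rect': np.float64(18.55), 'size': array([417.,  48.]), 'r': np.float64(188.0), 'ztop': np.float64(169.9)}
t 1.1 tcp [ 487.6 -183.7  340.2] stand xy [-197.59    2.49] tiltmm F [0.6 0.3 0.4] gap 85.5 grip 0.0
[ 0.000e+00  9.754e-01 -2.203e-01 -1.000e-04]
scene {'n': 469, 'mean': np.float64(41.89), 'rect': np.float64(18.47), 'size': array([406.,  50.]), 'r': np.float64(198.0), 'ztop': np.float64(171.1)}
top {'n': 241, 'mean': np.float64(42.07), 'rect': np.float64(19.43), 'size': array([410.,  48.]), 'r': np.float64(191.0), 'ztop': np.float64(170.3)}
```

View pics/mix1.png

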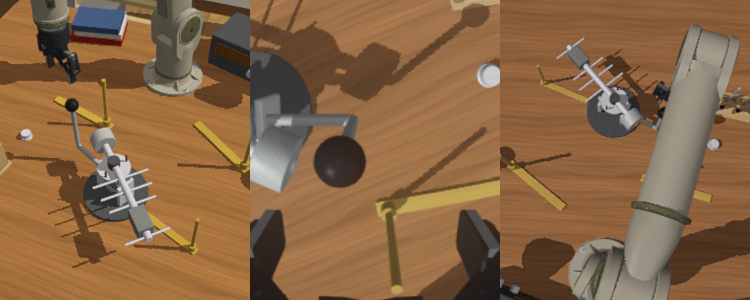

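The mixed view shows the wrist camera seeing the ball clear at crop (340,160), and the boom is unmoved at about 41.9° in both cameras. I'll check the ball's position by wrist ray.

```bash
python3 - <<'E'
from meas import *
c=ld("wrist1.npz"); g=cv2.cvtColor(c["img"],cv2.COLOR_RGB2GRAY)
m=np.zeros_like(g); m[130:260,250:380]=(g[130:260,250:380]<45)
m=cv2.morphologyEx(m,cv2.MORPH_OPEN,np.ones((9,9)))
k,l,st,ce=cv2.connectedComponentsWithStats(m)
for i in range(1,k):
    if st[i,4]<500: continue
    (u,v),r=cv2.minEnclosingCircle(np.argwhere(l==i)[:,::-1].astype(np.float32))
    x,y=u-c["cx"],v-c["cy"]; rr=np.hypot(x,y); th=rr/c["fx"]
    T=c["world_from_camera"]; d=T[:3,:3]@np.array([np.sin(th)*x/rr,np.sin(th)*y/rr,np.cos(th)]); o=T[:3,3]
    for h in(260,262): print(st[i],(u,v,r),(o+d*(h-o[2])/d[2]).round(1))
B=np.array([502.3,-158.6])-C; print("ball stand",B@ex,B@ey)
E
```

```text
[270 177  44  30 859] (291.5, 196.0, 23.711910247802734) [ 505.5 -160.7  260. ]
[270 177  44  30 859] (291.5, 196.0, 23.711910247802734) [ 506.  -161.1  262. ]
ball stand -168.60498341153027 -0.09782023101648463
```

Call:
arm_command(travel=[[0.0034,-0.0287,0.005],[0.0034,-0.0287,0.04],[0.0034,-0.0287,0.075],[0.0034,-0.0287,0.095],[0.0034,-0.0287,0.102],[0.0034,-0.0287,0.102]], rot=[[0,0,0],[0,0,0],[0,0,0],[0,0,0],[0,0,0],[0,0,0]], claw=[-1,-1,-1,-1,-1,-1])

```text
time: 1.85
tool_pos: [501.7, -162.0, 237.6]
tool_rot: [0.0, 0.976, -0.219, -0.001]
wrist_force: [-0.9, 0.7, 0.6]
finger_gap: 85.4
grip_force: 0.0
```

```bash
cat >> meas.py <<'E'
def boom(c):
    P=cloud(c); d=P[...,:2]-C; r=np.hypot(d[...,0],d[...,1])
    S=cv2.cvtColor(c["img"],cv2.COLOR_RGB2HSV)[...,1]
    m=(c["z_map"]>0)&(S<70)&(P[...,2]>140)&(P[...,2]<185)&(r>165)&(r<250)&(d@ex>60)
    k,l,st,ce=cv2.connectedComponentsWithStats(m.astype(np.uint8))
    q=P[l==1+np.argmax(st[1:,4])]; q=q[q[:,2]>164]
    rc=cv2.minAreaRect(q[:,:2].astype(np.float32)); f=lambda v:np.degrees(np.arctan2(v[1],v[0])).round(2)
    return len(q),"mean",f(q.mean(0)-C),"rect",f(np.array(rc[0])-C),np.round(rc[1]).tolist(),"z",np.median(q[:,2]).round(1)
E
python3 - <<'E'
from meas import *
for n in("scene0.npz","top0.npz"): print(n,boom(ld(n)))
state()
c=ctrl.read_camera("wrist"); s=ctrl.read_camera("scene"); print(boom(s))
cv2.imwrite("pics/mix2.png",np.hstack([cv2.resize(s["img"][130:280,180:330,::-1],None,fx=2,fy=2),c["img"][40:340,170:470,::-1]]))
E
```

```text
Traceback (most recent call last):
  File "meas.py", line 27, in boom
    return len(q),"mean",f(q.mean(0)-C),"rect",f(np.array(rc[0])-C),np.round(rc[1]).tolist(),"z",np.median(q[:,2]).round(1)
                           ~~~~~~~~~^~
ValueError: operands could not be broadcast together with shapes (3,) (2,)
```

```bash
sed -i 's/f(q.mean(0)-C)/f(q.mean(0)[:2]-C)/' meas.py
python3 - <<'E'
from meas import *
for n in("scene0.npz","top0.npz"): print(n,boom(ld(n)))
state()
c=ctrl.read_camera("wrist"); s=ctrl.read_camera("scene"); print(boom(s))
cv2.imwrite("pics/mix2.png",np.hstack([cv2.resize(s["img"][130:280,180:330,::-1],None,fx=2,fy=2),c["img"][40:340,170:470,::-1]]))
E
```

```text
scene0.npz (445, 'mean', np.float64(42.08), 'rect', np.float64(42.18), [80.0, 45.0], 'z', np.float64(171.2))
top0.npz (228, 'mean', np.float64(42.36), 'rect', np.float64(42.35), [83.0, 44.0], 'z', np.float64(170.0))
t 1.85 tcp [ 501.7 -162.   237.6] stand xy [-171.92   -0.98] tiltmm F [-0.9  0.7  0.6] gap 85.4 grip 0.0
(454, 'mean', np.float64(42.1), 'rect', np.float64(42.31), [78.0, 44.0], 'z', np.float64(171.2))
```

View pics/mix2.png

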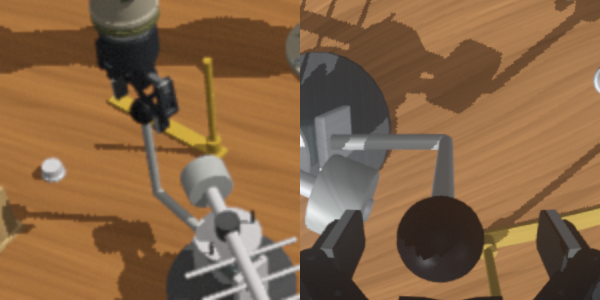

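Mixed view: the ball at wrist crop (440,238) sits between the fingers (345 and 555), about 3 mm off centre towards the stand. I'll centre and close.

Call:
arm_command(travel=[[-0.0008,-0.0025,0],[-0.0008,-0.0025,0],[-0.0008,-0.0025,0],[-0.0008,-0.0025,0],[-0.0008,-0.0025,0],[-0.0008,-0.0025,0],[-0.0008,-0.0025,0]], rot=[[0,0,0],[0,0,0],[0,0,0],[0,0,0],[0,0,0],[0,0,0],[0,0,0]], claw=[-0.2,-0.1,0.1,0.3,0.5,0.5,0.5], newtons=35)

```text
time: 2.65
tool_pos: [503.6, -157.7, 239.3]
tool_rot: [-0.0, 0.976, -0.218, 0.001]
wrist_force: [-0.1, 4.2, 5.9]
finger_gap: 38.7
grip_force: 35.0
```

```bash
python3 - <<'E'
from meas import *
state(); print(boom(ctrl.read_camera("scene")))
E
```

```text
t 2.65 tcp [ 503.6 -157.7  239.3] stand xy [-167.21   -0.85] tiltmm F [-0.1  4.2  5.9] gap 38.7 grip 35.0
(453, 'mean', np.float64(42.12), 'rect', np.float64(42.25), [70.0, 44.0], 'z', np.float64(171.1))
```

Call:
arm_command(travel=[[-0.004,0,0],[-0.006,0,0],[-0.006,0,0],[-0.006,0,0],[-0.006,0,0],[-0.006,0,0],[-0.006,0,0]], rot=[[0,0,0],[0,0,0],[0,0,0],[0,0,0],[0,0,0],[0,0,0],[0,0,0]], claw=[0.5,0.5,0.5,0.5,0.5,0.5,0.5])

```text
time: 3.4
tool_pos: [498.7, -155.3, 239.3]
tool_rot: [-0.0, 0.976, -0.218, 0.002]
wrist_force: [4.8, 2.9, 3.8]
finger_gap: 38.3
grip_force: 35.1
```

```bash
cat > m.py <<'E'
from meas import *
state(); c=ctrl.read_camera("scene"); print(boom(c))
E
python3 m.py
```

```text
t 3.4 tcp [ 498.7 -155.3  239.3] stand xy [-167.15    4.55] tiltmm F [4.8 2.9 3.8] gap 38.3 grip 35.1
(467, 'mean', np.float64(44.44), 'rect', np.float64(44.78), [85.0, 44.0], 'z', np.float64(173.3))
```

Call:
arm_command(travel=[[0,0,0],[0,0,0],[0,0,0],[0,0,0],[0,0,0],[0,0,0]], rot=[[0,0,0],[0,0,0],[0,0,0],[0,0,0],[0,0,0],[0,0,0]], claw=[0.5,0.5,0.5,0.5,0.5,0.5])

```text
time: 4.05
tool_pos: [498.7, -155.3, 239.3]
tool_rot: [-0.0, 0.976, -0.218, 0.002]
wrist_force: [4.1, 2.9, 4.4]
finger_gap: 38.0
grip_force: 35.1
```

```bash
python3 m.py
```

```text
t 4.05 tcp [ 498.7 -155.3  239.3] stand xy [-167.17    4.53] tiltmm F [4.1 2.9 4.4] gap 38.0 grip 35.1
(453, 'mean', np.float64(49.87), 'rect', np.float64(50.34), [79.0, 45.0], 'z', np.float64(172.5))
```

Call:
arm_command(travel=[[0,0,0],[0,0,0],[0,0,0],[0.0035,0,0],[0.0066,0,0],[0.0066,0,0]], rot=[[0,0,0],[0,0,0],[0,0,0],[0,0,0],[0,0,0],[0,0,0]], claw=[0.5,0.5,0.5,0.5,0.5,0.5])

```text
time: 4.7
tool_pos: [504.1, -157.9, 239.3]
tool_rot: [-0.001, 0.976, -0.218, 0.001]
wrist_force: [-0.3, 3.5, 7.4]
finger_gap: 38.0
grip_force: 35.5
```

```bash
python3 m.py
```

```text
t 4.7 tcp [ 504.1 -157.9  239.3] stand xy [-167.19   -1.43] tiltmm F [-0.3  3.5  7.4] gap 38.0 grip 35.5
(432, 'mean', np.float64(58.11), 'rect', np.float64(58.34), [84.0, 44.0], 'z', np.float64(171.1))
```

Call:
arm_command(travel=[[0,0,0],[0,0,0],[0,0,0],[0,0,0]], rot=[[0,0,0],[0,0,0],[0,0,0],[0,0,0]], claw=[0.5,0.5,0.5,0.5])

```text
time: 5.15
tool_pos: [504.1, -157.9, 239.3]
tool_rot: [-0.0, 0.976, -0.218, 0.001]
wrist_force: [2.3, 4.3, 6.9]
finger_gap: 38.4
grip_force: 35.4
```

```bash
python3 m.py
```

```text
t 5.15 tcp [ 504.1 -157.9  239.3] stand xy [-167.23   -1.43] tiltmm F [2.3 4.3 6.9] gap 38.4 grip 35.4
(424, 'mean', np.float64(63.76), 'rect', np.float64(64.23), [74.0, 46.0], 'z', np.float64(171.0))
```

Call:
arm_command(travel=[[0.0035,0,0],[0.0035,0,0],[0.0035,0,0],[0.0035,0,0]], rot=[[0,0,0],[0,0,0],[0,0,0],[0,0,0]], claw=[0.5,0.5,0.5,0.5])

```text
time: 5.6
tool_pos: [507.1, -159.4, 239.3]
tool_rot: [-0.0, 0.976, -0.218, 0.001]
wrist_force: [-0.2, 4.9, 7.5]
finger_gap: 38.2
grip_force: 35.4
```

```bash
python3 m.py
```

```text
t 5.6 tcp [ 507.1 -159.4  239.3] stand xy [-167.24   -4.81] tiltmm F [-0.2  4.9  7.5] gap 38.2 grip 35.4
(422, 'mean', np.float64(67.02), 'rect', np.float64(67.64), [80.0, 46.0], 'z', np.float64(171.4))
```

Call:
arm_command(travel=[[0,0,0],[-0.0046,0,0],[-0.0046,0,0],[-0.0046,0,0]], rot=[[0,0,0],[0,0,0],[0,0,0],[0,0,0]], claw=[0.5,0.5,0.5,0.5])

```text
time: 6.05
tool_pos: [503.4, -157.6, 239.3]
tool_rot: [-0.0, 0.976, -0.218, 0.001]
wrist_force: [2.1, 3.4, 6.5]
finger_gap: 38.2
grip_force: 35.3
```

```bash
python3 m.py
```

```text
t 6.05 tcp [ 503.4 -157.6  239.3] stand xy [-167.23   -0.63] tiltmm F [2.1 3.4 6.5] gap 38.2 grip 35.3
(409, 'mean', np.float64(68.43), 'rect', np.float64(68.74), [73.0, 47.0], 'z', np.float64(171.1))
```

Nearly there; I'll let it coast and check from both cameras.

Call:
arm_command(travel=[[0,0,0],[0,0,0],[0,0,0],[0,0,0],[0,0,0],[0,0,0]], rot=[[0,0,0],[0,0,0],[0,0,0],[0,0,0],[0,0,0],[0,0,0]], claw=[0.5,0.5,0.5,0.5,0.5,0.5])

```text
time: 6.7
tool_pos: [503.4, -157.6, 239.3]
tool_rot: [-0.0, 0.976, -0.218, 0.001]
wrist_force: [3.2, 3.7, 7.2]
finger_gap: 38.2
grip_force: 35.3
```

```bash
python3 - <<'E'
from meas import *
state(); s=ctrl.read_camera("scene"); t=ctrl.read_camera("top"); print(boom(s),boom(t)); np.savez("scene5.npz",**s); np.savez("top5.npz",**t)
cv2.imwrite("pics/mix5.png",np.hstack([cv2.resize(s["img"][240:345,260:400,::-1],None,fx=4,fy=4,interpolation=2)[:420], cv2.resize(t["img"][100:205,240:300,::-1],None,fx=4,fy=4,interpolation=2)]))
E
```

```text
t 6.7 tcp [ 503.4 -157.6  239.3] stand xy [-167.21   -0.61] tiltmm F [3.2 3.7 7.2] gap 38.2 grip 35.3
(413, 'mean', np.float64(68.53), 'rect', np.float64(68.68), [67.0, 46.0], 'z', np.float64(171.1)) (235, 'mean', np.float64(69.24), 'rect', np.float64(68.9), [76.0, 44.0], 'z', np.float64(170.0))
```

View pics/mix5.png

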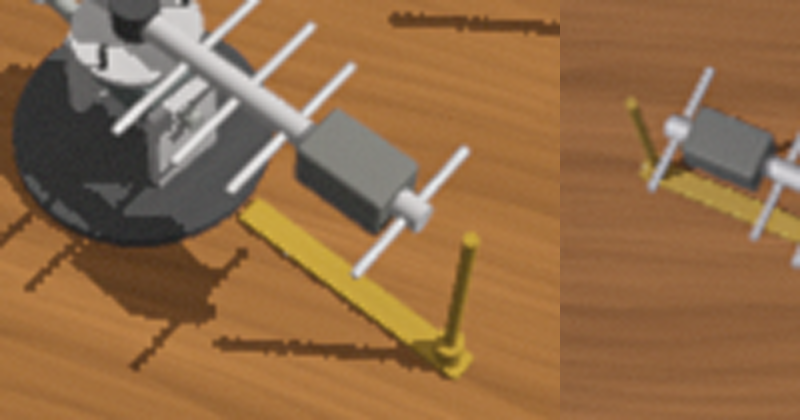

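The view shows the boom tip at scene (365,293) in line with the needle at (377,300). I'll cross-check the bearing with the bar's centre line.

```bash
python3 - <<'E'
from meas import *
f=lambda v:np.degrees(np.arctan2(v[1],v[0])).round(2)
R={}
for n in("top","scene"):
    c=ld(n+"5.npz") if n=="top" else ld("scene5.npz"); R[n]=c
    for nm in (n+"0.npz",n+"5.npz"):
        c=ld(nm); H,S,V=cv2.split(cv2.cvtColor(c["img"],cv2.COLOR_RGB2HSV))
        m=(H>18)&(H<32)&(S>150)&(V>80); v,u=np.where(m); q=np.array([plane(c,a,b,6)[:2] for a,b in zip(u,v)]); d=q-C
        th=np.deg2rad(69.2); a=d@[np.cos(th),np.sin(th)]; b=d@[-np.sin(th),np.cos(th)]
        k=(a>105)&(a<270)&(abs(b)<22); A=a[k];Bq=b[k]
        mids=[((Bq[(A>=x)&(A<x+12)].max()+Bq[(A>=x)&(A<x+12)].min())/2,np.ptp(Bq[(A>=x)&(A<x+12)])) for x in range(108,264,12) if ((A>=x)&(A<x+12)).sum()>8]
        print(nm,k.sum(),[tuple(np.round(z,1)) for z in mids])
t,s=R["top"],R["scene"]
x,r=two(t,(269.2,132),s,(365,293.2)); print("tip",x.round(1),r,np.hypot(*(x[:2]-C)),f(x[:2]-C))
x0,r=two(t,(258,125.5),s,(377.3,299.5)); print("needle",x0.round(1),r,np.hypot(*(x0[:2]-C)),f(x0[:2]-C))
print("tip-needle dir",f(x0[:2]-x[:2]))
ctrl_state=state(); print(boom(ctrl.read_camera("scene")))
E
```

```text
top0.npz 181 [(np.float64(-0.6), np.float64(21.0)), (np.float64(-0.4), np.float64(19.5)), (np.float64(-1.6), np.float64(21.0)), (np.float64(-0.6), np.float64(21.0)), (np.float64(-0.8), np.float64(19.5)), (np.float64(0.4), np.float64(19.0)), (np.float64(-0.3), np.float64(19.5)), (np.float64(-1.1), np.float64(19.0)), (np.float64(-0.1), np.float64(19.0)), (np.float64(0.2), np.float64(20.6)), (np.float64(0.2), np.float64(19.6)), (np.float64(0.5), np.float64(21.1))]
top5.npz 161 [(np.float64(-1.4), np.float64(20.5)), (np.float64(-1.4), np.float64(17.4)), (np.float64(-1.6), np.float64(21.0)), (np.float64(-1.1), np.float64(21.0)), (np.float64(-0.6), np.float64(21.1)), (np.float64(-0.3), np.float64(19.5)), (np.float64(-0.1), np.float64(21.1)), (np.float64(1.0), np.float64(21.1)), (np.float64(0.2), np.float64(20.6)), (np.float64(1.0), np.float64(21.1)), (np.float64(0.5), np.float64(21.1))]
scene0.npz 313 [(np.float64(7.0), np.float64(10.8)), (np.float64(3.6), np.float64(16.4)), (np.float64(0.9), np.float64(23.1)), (np.float64(0.6), np.float64(23.8)), (np.float64(1.3), np.float64(23.7)), (np.f
[... 371 characters left out ...]
4(22.1)), (np.float64(0.9), np.float64(23.1)), (np.float64(0.6), np.float64(23.8)), (np.float64(1.3), np.float64(23.7)), (np.float64(0.5), np.float64(22.9)), (np.float64(1.3), np.float64(24.0)), (np.float64(1.4), np.float64(23.9)), (np.float64(1.4), np.float64(22.6)), (np.float64(1.5), np.float64(23.8)), (np.float64(1.6), np.float64(23.7))]
tip [659.1 224.3 151.3] 3.87956912946811 245.55999193331147 69.73
needle [674.4 260.6 166.8] 1.9860529176392265 284.82697758206945 69.36
tip-needle dir 67.11
t 6.8 tcp [ 503.4 -157.6  239.3] stand xy [-167.2    -0.62] tiltmm F [3.2 3.6 6.6] gap 38.5 grip 35.3
(414, 'mean', np.float64(68.51), 'rect', np.float64(68.84), [85.0, 45.0], 'z', np.float64(171.1))
```

The boom (about 68.8–69.2°) matches the bearing (69.2–69.5°) within measuring error. I'll settle for a few seconds before release.

Call:
arm_command(travel=[[0,0,0],[0,0,0],[0,0,0],[0,0,0],[0,0,0],[0,0,0],[0,0,0],[0,0,0],[0,0,0],[0,0,0]], rot=[[0,0,0],[0,0,0],[0,0,0],[0,0,0],[0,0,0],[0,0,0],[0,0,0],[0,0,0],[0,0,0],[0,0,0]], claw=[0.5,0.5,0.5,0.5,0.5,0.5,0.5,0.5,0.5,0.5])

```text
time: 7.85
tool_pos: [503.3, -157.6, 239.3]
tool_rot: [-0.0, 0.976, -0.218, 0.001]
wrist_force: [2.1, 3.6, 7.1]
finger_gap: 38.5
grip_force: 35.3
```

Call:
arm_command(travel=[[0,0,0],[0,0,0],[0,0,0],[0,0,0],[0,0,0],[0,0,0],[0,0,0],[0,0,0],[0,0,0],[0,0,0]], rot=[[0,0,0],[0,0,0],[0,0,0],[0,0,0],[0,0,0],[0,0,0],[0,0,0],[0,0,0],[0,0,0],[0,0,0]], claw=[0.5,0.5,0.5,0.5,0.5,0.5,0.5,0.5,0.5,0.5])

```text
time: 8.85
tool_pos: [503.4, -157.6, 239.3]
tool_rot: [-0.0, 0.976, -0.218, 0.001]
wrist_force: [2.4, 5.1, 6.5]
finger_gap: 38.0
grip_force: 35.3
```

Call:
arm_command(travel=[[0,0,0],[0,0,0],[0,0,0],[0,0,0],[0,0,0],[0,0,0],[0,0,0],[0,0,0],[0,0,0],[0,0,0]], rot=[[0,0,0],[0,0,0],[0,0,0],[0,0,0],[0,0,0],[0,0,0],[0,0,0],[0,0,0],[0,0,0],[0,0,0]], claw=[0.5,0.5,0.5,0.5,0.5,0.5,0.5,0.5,0.5,0.5])

```text
time: 9.85
tool_pos: [503.4, -157.6, 239.3]
tool_rot: [-0.0, 0.976, -0.218, 0.001]
wrist_force: [2.2, 4.9, 6.4]
finger_gap: 38.3
grip_force: 35.3
```

```bash
python3 m.py; python3 -c "
from meas import *
print(boom(ctrl.read_camera('top')))"
```

```text
t 9.85 tcp [ 503.4 -157.6  239.3] stand xy [-167.24   -0.63] tiltmm F [2.2 4.9 6.4] gap 38.3 grip 35.3
(413, 'mean', np.float64(68.53), 'rect', np.float64(68.94), [83.0, 45.0], 'z', np.float64(171.2))
(231, 'mean', np.float64(69.22), 'rect', np.float64(68.92), [83.0, 44.0], 'z', np.float64(170.3))
```

Call:
arm_command(travel=[[0,0,0],[0,0,0],[0,0,0],[0,0,0],[0,0,0],[0,0,0],[0,0,0],[0,0,0]], rot=[[0,0,0],[0,0,0],[0,0,0],[0,0,0],[0,0,0],[0,0,0],[0,0,0],[0,0,0]], claw=[0,-0.2,-0.5,-0.8,-1,-1,-1,-1])

```text
time: 10.75
tool_pos: [502.4, -158.3, 238.3]
tool_rot: [-0.0, 0.976, -0.218, 0.0]
wrist_force: [0.4, 0.1, -0.5]
finger_gap: 85.6
grip_force: 0.0
```

```bash
python3 m.py
```

```text
t 10.75 tcp [ 502.4 -158.3  238.3] stand xy [-1.6828e+02 -3.0000e-02] tiltmm F [ 0.4  0.1 -0.5] gap 85.6 grip 0.0
(412, 'mean', np.float64(68.49), 'rect', np.float64(69.16), [67.0, 46.0], 'z', np.float64(171.2))
```

Released cleanly. Lifting away.

Call:
arm_command(travel=[[0,0,-0.01],[0,0,-0.035],[0,0,-0.07],[0,0,-0.1],[0,0,-0.12],[0,0,-0.12],[0,0,-0.12],[0,0,-0.12],[0,0,-0.12],[0,0,-0.12]], rot=[[0,0,0],[0,0,0],[0,0,0],[0,0,0],[0,0,0],[0,0,0],[0,0,0],[0,0,0],[0,0,0],[0,0,0]], claw=[-1,-1,-1,-1,-1,-1,-1,-1,-1,-1])

```text
time: 11.8
tool_pos: [502.1, -158.2, 357.5]
tool_rot: [-0.0, 0.976, -0.218, -0.001]
wrist_force: [0.5, 0.0, -0.6]
finger_gap: 85.2
grip_force: 0.0
```

Call:
arm_command(travel=[[0,0,0],[0,0,0],[0,0,0],[0,0,0],[0,0,0],[0,0,0],[0,0,0],[0,0,0],[0,0,0],[0,0,0]], rot=[[0,0,0],[0,0,0],[0,0,0],[0,0,0],[0,0,0],[0,0,0],[0,0,0],[0,0,0],[0,0,0],[0,0,0]], claw=[-1,-1,-1,-1,-1,-1,-1,-1,-1,-1])

```text
time: 12.8
tool_pos: [502.4, -158.3, 358.3]
tool_rot: [-0.0, 0.976, -0.218, 0.0]
wrist_force: [0.1, -0.3, 0.1]
finger_gap: 85.2
grip_force: 0.0
```

```bash
python3 m.py; python3 -c "
from meas import *
print(boom(ctrl.read_camera('top')))"
```

```text
t 12.8 tcp [ 502.4 -158.3  358.3] stand xy [-1.6828e+02 -6.0000e-02] tiltmm F [ 0.1 -0.3  0.1] gap 85.2 grip 0.0
(409, 'mean', np.float64(68.53), 'rect', np.float64(69.11), [66.0, 46.0], 'z', np.float64(171.2))
(235, 'mean', np.float64(69.21), 'rect', np.float64(68.84), [69.0, 45.0], 'z', np.float64(169.9))
```

The boom is at rest on the bearing and the hand is clear, so I'm handing in.

```bash
python3 -c "
from station import ctrl
print(ctrl.sign_off())"
```

```text
the job is handed in; nothing more can be done
None
```

The job is handed in at about 13 s: the boom rests at about 69° against a measured bearing of 69.2–69.5°, held still for over 3 s before I released the handle and not moving since, with the gripper clear, but the sign-off returned no verdict.

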